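# Nudge the board carrier onto its locating pins

### The job

The aluminium carrier plate with the green circuit board lies askew, propped on the tips of the fixture's two brass locating pins. With the fingertips, push it back towards the blue fence and nudge it sideways until both holes drop over the pins and the plate lies flat on the black base, then move the hand clear. Do not lift or tip up the plate, do not touch the circuit board, and leave everything else where it stands.

Things in the scene. Friction and masses are not known exactly. Their poses are not given: they have to be found in the camera images.
- fixture: fixture fixed to the bench. Origin on the bench under the seated plate's centre; x away from the robot, y left, z up. Black base 24 mm thick, x -45 to +105, y -70 to +70 mm. Blue fence along y, near face at x = +56, 14 mm thick, 160 mm long, top 50 mm above the bench. Two brass locating pins in front of it. The seated plate overhangs the base by 20 mm left and right, 10 mm on the near side
- pin_left (a point): tip of the left brass locating pin, at x = +20, y = +50 mm of the fixture, 31.5 mm above the bench. The pin is 8 mm in diameter, stands 7.5 mm above the base, and its upper 4 mm tapers to 3 mm, so it guides a hole that is a few mm off
- pin_right (a point): tip of the right brass locating pin, at x = +20, y = -50 mm of the fixture; same shape
- plate: aluminium carrier plate 110 (x) by 180 (y) by 6 mm, 0.35 kg. Origin: centre of underside; x to the fence. Starts 3-12 mm short of its place, 20-36 mm too far left or right, up to 6 deg askew, resting on the base's near edge and the pin tips, fence side tilted up 6.6 deg. Seated: origin 24 mm above the fixture's, axes parallel, 1 mm off the fence. 1-6 N slide it; its weight drops it over the pins
- hole_left (a point): centre of the plate's left through-hole, 10 mm in diameter, on the underside at x = +20, y = +50 mm of the plate
- hole_right (a point): centre of the plate's right through-hole, 10 mm in diameter, on the underside at x = +20, y = -50 mm of the plate
- board: green circuit board with delicate parts on the middle of the plate, 80 mm (x) by 72 mm (y), its parts at most 19 mm above the plate's top. Origin at the centre of the plate's top face. Not to be touched. 15 mm of bare plate remain along the near and far edges, 54 mm at left and right
- meter: yellow handheld multimeter lying on its back, 170 x 85 x 44 mm; origin at the centre of its underside
- cup: red plastic cup, 82 mm across and 95 mm high; origin at the centre of its underside
- flux: amber bottle, 48 mm across and 110 mm high; origin at the centre of its underside
- mouse: black computer mouse, 105 x 62 x 32 mm; origin at the centre of its underside
- driver: screwdriver, 170 mm long, lying on the bench
- nut_a: loose brass thumb nut, 18 mm across and 16 mm high, standing on the fixture's rear ledge behind the fence; origin at the centre of its underside
- nut_b: the other brass thumb nut, same size, also on the rear ledge
Mind the look-alikes: they are no part of the job. There is more than one size of the fixture; the job needs the larger. Several things have the shape of the plate; the one meant has the colours described above.

How it is judged:
By the outcome, as a careful person would: the job done as asked, in the order asked, and still so for the second after the job is handed in, with the robot touching nothing.
It also fails if it takes over 45 s, if anything falls off the work surface, if the arm or the gripper's body presses on something with over 40 N, if the wrist force passes 120 N, or if a joint passes its speed limit or range.

### The arm

A 7-joint arm with a two-finger parallel gripper is mounted at the origin on the work surface. World frame = base frame: x ahead of the robot, y to its left, z up, the work surface at z = 0. Lengths are in m, angles in rad, forces in N, time in s.
With the tool pointing down it reaches from about 0.425 to 1.025 m from the base axis. Payload 9.4 kg.
Tool frame: the origin (TCP) lies midway between the tips of the shut fingers; the grasp point (between the pads) lies 19 mm behind it (arm.pinch_z is the z of the grasp point in the tool frame, in m); z points along the fingers, y is the direction in which the jaws open and shut (so a half turn about z gives the same grasp; the last joint's range is limited). The gripper opens to 93 mm and grips with 3 to 60 N. Pads are 15 mm wide; open, the fingers measure 128 mm over their backs; the gripper's body (75 mm by 188 mm) begins 65 mm behind the grasp point.
Start: joints at [1.239, 0.599, -0.003, 1.599, 0.002, 0.943, -0.08], TCP at [0.183, -0.702, 0.219] pointing down, gripper open.
Joint ranges: [-2.57, 2.57], [-0.35, 1.97], [-1.29, 1.29], [0.11, 2.56], [-1.05, 4.19], [0.11, 1.86], [-2.63, 2.63]. Speed limits (rad/s): [2.22, 2.22, 3.01, 3.01, 3.14, 3.14, 3.14].

### API

Orientations are given as a rotation vector (axis times angle).
In Python, from bench import arm gives the robot as it stands. The module is installed in compiled form; this text tells all that it offers.
- The arm moves only by the tool play_rows, never from a script. Its argument "increments" is a list of rows, each a list of 2 entries, a list of its own where there are three numbers: the shift along the world's x, y, z in m, then the turn, a rotation vector about the world's x, y, z in rad. In form: [[[x, y, z], [wx, wy, wz]], ...]. A call has 1 to 20 rows; each row is the pose to reach, as a shift and turn from the pose measured when the call began; what a row does not reach only later rows make up. A row lasts 1/10 s, in which the tool goes at most 50 mm and 8.59 degrees, less where a joint would pass 70% of its speed; a pose out of reach is approached as far as the arm can. A call with a gripper value outside its range is refused whole. "claw" is the finger opening in m, from 0 to 0.093, set as the call begins (left out, the last holds). The fingers move at their own pace and stop on an object; "squeeze" is the grip in N (left out, the last holds). Time passes only in rows, so rows that repeat a pose let the fingers close. It gives the time, the measured TCP pose, the force and the opening at its end, in the units of the state.
- arm.read_state(): the state, without advancing time (a new reading comes with each control period).
- arm.read_camera(name): name is "side" or "top" or "wrist"; returns a dict with "color" (384x512x3 uint8, red, green, blue), "camera_matrix" (3x3 intrinsics, pixels), "T" (4x4, takes a point from camera to world coordinates); the wrist camera has in their place "T_tool_cam" (4x4, takes a point from camera to tool coordinates, whose origin is the TCP and whose axes are the flange's). Camera axes: x right, y up, looking along -z (the intrinsics and any distortion apply to the point x, -y, -z); pixel columns grow to the right and rows downward; lengths in m; the calibration is good to about 2 mm. A picture is of the moment at which its call begins: read the wrist's pose just before it. There is no depth.
- arm.sign_off(): hands the job in, once; it reports no verdict.
The state is a dict: "time": time; "qpos": joint angles; "qd": joint speeds; "joint_torque": joint torques, N m; "tool_pos": TCP position; "ee_rot": TCP orientation; "contact_force": force on the tool from outside, world axes, zero at the start; "wrist_torque": the same for the moment, N m; "opening": opening from 0.0 (shut) to 1.0 (fully open).
Only numpy, scipy, OpenCV 4.12 (cv2) and the standard library are available. Lean on these libraries where they do the work, as an engineer would, in place of code of your own. Each camera call takes 0.05 s, during which the arm holds its last target.

## Working session

There is one attempt and no reset: what is moved stays moved. The work goes in short steps, Python scripts to look and compute and a tool call to move; the robot and the scene stay as the last step left them, time stands still between calls to the robot, and variables do not carry over. Pictures are saved under pics/ and viewed, and the job is handed in when it is done.

Besides the shell and the picture viewer there is one more tool, called after "Emit:" as a command line: name --argument value ..., lists and objects as JSON in quotes. play_rows: Moves the arm, as the interface text tells. Its arguments: {"type":"object","properties":{"increments":{"type":"array"},"claw":{"type":"number"},"squeeze":{"type":"number"}},"required":["increments"]}

```bash
mkdir -p pics; python3 - <<'E'
from bench import arm
import cv2,numpy as np
s=arm.read_state();print(s)
for n in ["side","top","wrist"]:
    c=arm.read_camera(n);cv2.imwrite(f"pics/{n}0.png",c["color"][:,:,::-1])
    print(n,np.round(c["camera_matrix"],1).tolist(),np.round(c.get("T",c.get("T_tool_cam")),4).tolist(),[k for k in c])
E
```

```text
{'time': 0.0, 'qpos': array([ 1.23929166,  0.60015057, -0.00253424,  1.60012162,  0.0018139 ,
        0.94288796, -0.07977837]), 'qd': array([-0.0017664 ,  0.00124526,  0.00091207,  0.00070757,  0.000625  ,
       -0.00115241, -0.00071243]), 'joint_torque': array([-8.89671846e-04, -7.65082741e+01,  1.49691895e+00, -2.52351844e+01,
       -5.25232614e-02,  1.71922316e-02,  1.54492445e-04]), 'tool_pos': array([ 0.18259236, -0.70113025,  0.21774467]), 'ee_rot': array([-3.11460258e+00, -3.99096569e-01,  5.59369928e-04]), 'contact_force': array([0.06481435, 0.89493107, 0.3466365 ]), 'wrist_torque': array([ 0.01810787, -0.01814064, -0.02448795]), 'opening': 1.000229223240676}
side [[418.6, 0.0, 253.4], [0.0, 418.6, 193.9], [0.0, 0.0, 1.0]] [[-0.723, 0.383, -0.5749, -0.2718], [-0.6906, -0.3817, 0.6143, 0.9265], [0.0158, 0.8412, 0.5405, 0.8356], [0.0, 0.0, 0.0, 1.0]] ['color', 'camera_matrix', 'T']
top [[380.4, 0.0, 261.2], [0.0, 380.4, 189.7], [0.0, 0.0, 1.0]] [[0.0028, 0.993, -0.1181, 0.4437], [-0.9995, 0.0064, 0.0302, 0.0317], [0.0307, 0.118, 0.9925, 1.2362], [0.0, 0.0, 0.0, 1.0]] ['color', 'camera_matrix', 'T']
wrist [[317.4, 0.0, 252.9], [0.0, 317.4, 186.7], [0.0, 0.0, 1.0]] [[-0.0002, 0.9618, 0.2738, 0.0757], [1.0, 0.0002, 0.0001, 0.0007], [0.0, 0.2738, -0.9618, -0.1667], [0.0, 0.0, 0.0, 1.0]] ['color', 'camera_matrix', 'T_tool_cam']
```

View pics/top0.png

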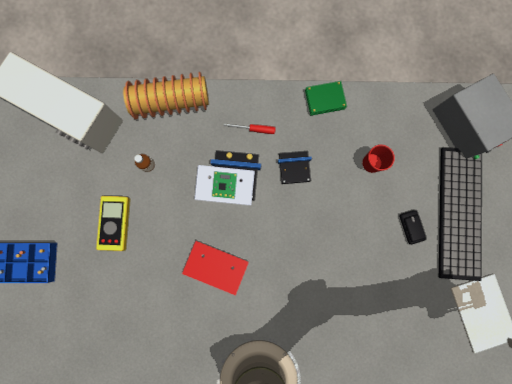

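View pics/side0.png

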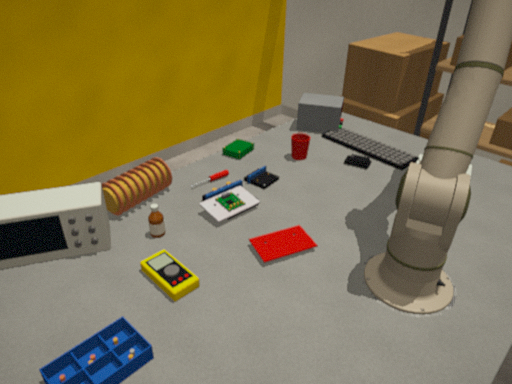

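View pics/wrist0.png

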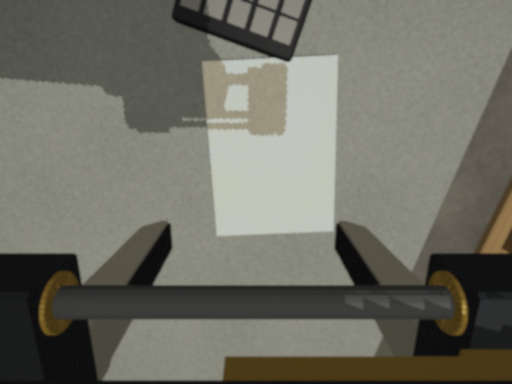

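Candidates for the plate: grey-white plate with green board at top (225,185); red plate with holes (215,267); white paper (485,313); green box (326,98). Fixtures: large (236,175), small (294,167). By the description, I choose the white plate with the board on the large fixture; checking it in a close crop.

```bash
cat > h.py <<'E'
import cv2,numpy as np
from scipy.spatial.transform import Rotation as R
from bench import arm
def cam(n,save=None):
    s=arm.read_state(); c=arm.read_camera(n); K=c["camera_matrix"]
    if n=="wrist":
        T0=np.eye(4);T0[:3,:3]=R.from_rotvec(s["ee_rot"]).as_matrix();T0[:3,3]=s["tool_pos"];T=T0@c["T_tool_cam"]
    else: T=c["T"]
    if save: cv2.imwrite(f"pics/{save}.png",c["color"][:,:,::-1])
    return c["color"],K,T,s
def ray(K,T,uv,z):
    uv=np.atleast_2d(uv).astype(float)
    d=np.c_[(uv[:,0]-K[0,2])/K[0,0],-(uv[:,1]-K[1,2])/K[1,1],-np.ones(len(uv))]@T[:3,:3].T
    o=T[:3,3]; return o+d*((z-o[2])/d[:,2])[:,None]
def proj(K,T,p):
    q=(np.atleast_2d(p)-T[:3,3])@T[:3,:3]
    return np.c_[K[0,0]*q[:,0]/-q[:,2]+K[0,2],-K[1,1]*q[:,1]/-q[:,2]+K[1,2]]
E
python3 - <<'E'
from h import *
im,K,T,s=cam("top")
c=im[135:215,180:320];cv2.imwrite("pics/crop0.png",cv2.resize(c,None,fx=5.5,fy=5.5,interpolation=cv2.INTER_CUBIC)[:,:,::-1])
h=cv2.cvtColor(im,cv2.COLOR_RGB2HSV)
print(im[185,205],im[180,215],im[164,236])
m=((h[...,2]>190)&(h[...,1]<50)).astype(np.uint8);m[:,:170]=0;m[:150]=0;m[220:]=0;m[:,300:]=0
cs,_=cv2.findContours(m,0,2);
for k in cs:
    if cv2.contourArea(k)>300:
        r=cv2.minAreaRect(k);print(r,ray(K,T,r[0],.04),ray(K,T,cv2.boxPoints(r),.04))
m=((h[...,0]>100)&(h[...,0]<125)&(h[...,1]>120)&(h[...,2]>40)).astype(np.uint8);m[:,:170]=0
cs,_=cv2.findContours(m,0,2)
for k in cs:
    if cv2.contourArea(k)>20:
        r=cv2.minAreaRect(k);print(r,ray(K,T,r[0],.05),ray(K,T,cv2.boxPoints(r),.05))
E
```

```text
[215 220 229] [ 66 145  87] [ 49  94 156]
((224.39878845214844, 184.59170532226562), (56.4619140625, 34.433441162109375), 5.8263421058654785) [[0.60170824 0.11174885 0.04      ]] [[0.55586236 0.20461345 0.04      ]
 [0.66519613 0.19612006 0.04      ]
 [0.64818891 0.0175984  0.04      ]
 [0.53873884 0.02806669 0.04      ]]
((235.42747497558594, 163.81576538085938), (49.33879089355469, 6.330594539642334), 5.079607963562012) [[0.66685937 0.07724947 0.05      ]] [[ 6.63083823e-01  1.55457611e-01  5.00000000e-02]
 [ 6.83319206e-01  1.54066561e-01  5.00000000e-02]
 [ 6.70652622e-01 -1.32539694e-03  5.00000000e-02]
 [ 6.50389312e-01  3.84672085e-04  5.00000000e-02]]
((293.9851379394531, 159.35150146484375), (4.278659820556641, 32.33871078491211), 84.2894058227539) [[ 0.6828769  -0.10852994  0.05      ]] [[ 0.68408864 -0.05659127  0.05      ]
 [ 0.69545098 -0.15939994  0.05      ]
 [ 0.6816623  -0.16059115  0.05      ]
 [ 0.6703653  -0.05791267  0.05      ]]
```

View pics/crop0.png

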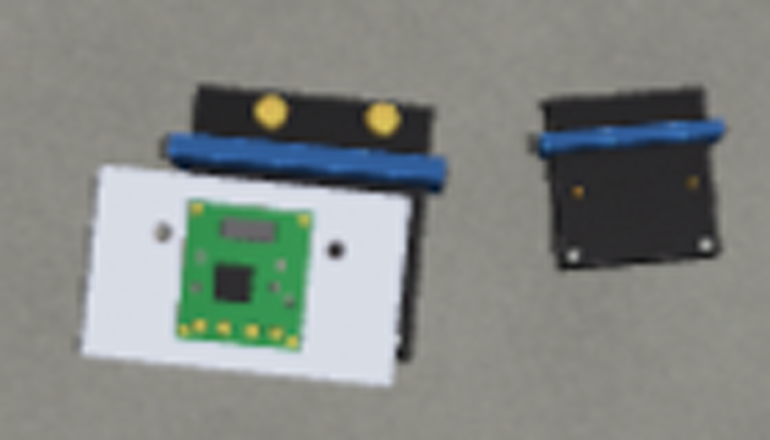

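Crop confirms it: the light plate with the green board and 2 holes, on the larger fixture with the blue fence and two brass nuts. Fixture yaw is about −5°. The plate is about 30 mm too far left and a few mm short. Moving to a close view.

Emit:
play_rows --increments '[[[0.317,0.402,0.04],[0,0,-0.12]],[[0.317,0.402,0.04],[0,0,-0.2]],[[0.317,0.402,0.04],[0,0,-0.3]],[[0.317,0.402,0.04],[0,0,-0.34]],[[0.317,0.402,0.04],[0,0,-0.34]],[[0.317,0.402,0.04],[0,0,-0.34]],[[0.317,0.402,0.04],[0,0,-0.34]],[[0.317,0.402,0.04],[0,0,-0.34]],[[0.317,0.402,0.04],[0,0,-0.34]],[[0.317,0.402,0.04],[0,0,-0.34]],[[0.347,0.802,0.04],[0,0,-0.34]],[[0.347,0.802,0.04],[0,0,-0.34]],[[0.347,0.802,0.04],[0,0,-0.34]],[[0.347,0.802,0.04],[0,0,-0.34]],[[0.347,0.802,0.04],[0,0,-0.34]],[[0.347,0.802,0.04],[0,0,-0.34]],[[0.347,0.802,0.04],[0,0,-0.34]],[[0.347,0.802,0.04],[0,0,-0.34]],[[0.347,0.802,0.04],[0,0,-0.34]],[[0.347,0.802,0.04],[0,0,-0.34]]]'

```text
time: 2.2
tool_pos: [0.5295, 0.103, 0.2579]
ee_rot: [-3.138, 0.127, 0.001]
contact_force: [0.3, -0.2, -0.7]
opening: 1.0
```

```bash
python3 - <<'E'
from h import *
im,K,T,s=cam("wrist","w1");print(s["time"],s["tool_pos"],s["ee_rot"])
E
```

```text
2.2 [0.52950768 0.10298266 0.25789601] [-3.13762807e+00  1.26879851e-01  5.31724988e-04]
```

View pics/w1.png

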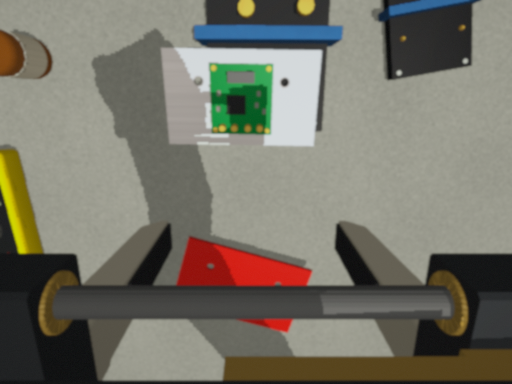

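```bash
cat > meas.py <<'E'
from h import *
import sys
im,K,T,s=cam("wrist",sys.argv[1]); zf=float(sys.argv[2]); zn=float(sys.argv[3])
h=cv2.cvtColor(im,cv2.COLOR_RGB2HSV);p=im.astype(int)
# fence top : bright blue
m=((h[...,0]>100)&(h[...,0]<120)&(h[...,1]>130)&(h[...,2]>60)).astype(np.uint8)
m[150:]=0
k=max(cv2.findContours(m,0,2)[0],key=cv2.contourArea);r=cv2.boxPoints(cv2.minAreaRect(k));print("fence px",r.round(1).tolist())
F=ray(K,T,r,.05);F=F[np.argsort(F[:,1])];
ce=F.mean(0);d=F[2:].mean(0)-F[:2].mean(0);yaw=np.arctan2(-d[0],d[1]);print("fence c",ce.round(4),"len",np.linalg.norm(d).round(4),"yaw deg",np.degrees(yaw))
# near edge of fence top vs: use far/near
m=((h[...,2]>105)&(h[...,1]<60)&(p[...,2]-p[...,0]>3)).astype(np.uint8);m[230:]=0
m=cv2.morphologyEx(m,cv2.MORPH_CLOSE,np.ones((9,9)));m=cv2.morphologyEx(m,cv2.MORPH_OPEN,np.ones((9,9)))
k=max(cv2.findContours(m,0,2)[0],key=cv2.contourArea);b=cv2.approxPolyDP(cv2.convexHull(k),6,True)[:,0].astype(float);print("plate px",b.tolist())
cv2.imwrite(f"pics/{sys.argv[1]}m.png",m*255)
far=b[b[:,1]<b[:,1].mean()];near=b[b[:,1]>b[:,1].mean()]
P=np.vstack([ray(K,T,far,zf),ray(K,T,near,zn)]);print(P.round(4))
a=np.array([np.cos(yaw),np.sin(yaw)]);n=np.array([-np.sin(yaw),np.cos(yaw)])
O=ce[:2]-.063*a;print("fixture origin",O.round(4),"a",a.round(3))
print("plate corners in fixture mm",[[round(1e3*float((q[:2]-O)@a),1),round(1e3*float((q[:2]-O)@n),1)] for q in P])
E
python3 meas.py w1b .0415 .029
```

```text
fence px [[191.89999389648438, 42.900001525878906], [192.0, 24.0], [338.1000061035156, 25.100000381469727], [337.8999938964844, 44.099998474121094]]
fence c [0.6683 0.0752 0.05  ] len 0.1576 yaw deg -5.22371529095304
plate px [[181.0, 49.0], [318.0, 49.0], [310.0, 144.0], [265.0, 144.0], [190.0, 76.0]]
[[0.6624 0.1693 0.0415]
 [0.6496 0.0169 0.0415]
 [0.6333 0.1633 0.0415]
 [0.542  0.0274 0.029 ]
 [0.5467 0.0834 0.029 ]]
fixture origin [0.6055 0.0809] a [ 0.996 -0.091]
plate corners in fixture mm [[48.6, 93.3], [49.7, -59.7], [20.1, 84.5], [-58.4, -59.1], [-58.8, -2.9]]
```

```bash
python3 - <<'E'
import cv2
i=cv2.imread("pics/w1.png")[15:160,145:355];cv2.imwrite("pics/w1c.png",cv2.resize(i,None,fx=3.7,fy=3.7,interpolation=2))
E
```

```text
(no output)
```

View pics/w1c.png

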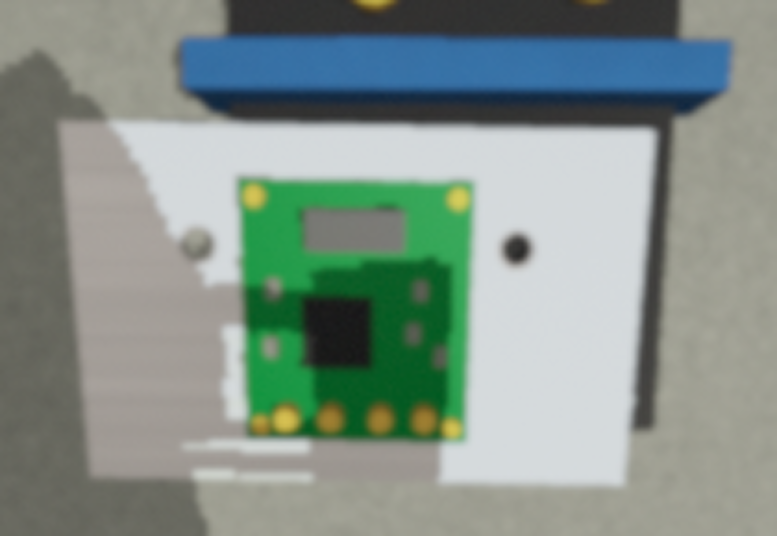

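```bash
cat > pts.py <<'E'
import numpy as np
def report(K,T,ray,F,P,zs):
    F=ray(K,T,F,.05); d=(F[0]+F[3]-F[1]-F[2])/2; yaw=np.arctan2(-d[0],d[1]); ce=F.mean(0)
    a=np.array([np.cos(yaw),np.sin(yaw)]);n=np.array([-a[1],a[0]]);O=ce[:2]-.063*a
    print("fence len",np.linalg.norm(d),"yaw",np.degrees(yaw),"O",O.round(4))
    Q=np.array([ray(K,T,p,z)[0] for p,z in zip(P,zs)])
    c=(Q[:4].mean(0)[:2]-O)
    print("corners fx mm",(1e3*np.c_[(Q[:,:2]-O)@a,(Q[:,:2]-O)@n]).round(1).tolist())
    dd=(Q[0]+Q[3]-Q[1]-Q[2])/2
    print("plate yaw",np.degrees(np.arctan2(-dd[0],dd[1])),"size",np.linalg.norm(dd),np.linalg.norm((Q[0]+Q[1]-Q[2]-Q[3])/2),"centre fx",1e3*c@a,1e3*c@n)
    print("world corners",Q.round(4).tolist())
E
python3 - <<'E'
from h import *; from pts import report
im,K,T,s=cam("wrist")
F=[(193.6,25.3),(342.8,25.8),(342,40.1),(193.9,39.9)]
P=[(161.2,47.7),(322.6,49.6),(314.5,146.4),(169.3,144.2)]
report(K,T,ray,F,P,[.0415,.0415,.029,.029])
E
```

```text
fence len 0.16026424016155388 yaw -5.065905049774264 O [0.6064 0.0755]
corners fx mm [[49.1, 118.6], [47.5, -61.5], [-63.0, -60.9], [-60.6, 120.5]]
plate yaw -5.693242045995006 size 0.18080929150692546 0.11077175935773086 centre fx -6.74966214351784 29.15967298279551
world corners [[0.6658, 0.1893, 0.0415], [0.6483, 0.01, 0.0415], [0.5383, 0.0203, 0.029], [0.5567, 0.2008, 0.029]]
```

Emit:
play_rows --increments '[[[-0.005,0.009,-0.05],[0,0,-0.007]],[[-0.005,0.009,-0.1],[0,0,-0.007]],[[-0.005,0.009,-0.15],[0,0,-0.007]],[[-0.005,0.009,-0.2],[0,0,-0.007]],[[-0.005,0.009,-0.225],[0,0,-0.007]],[[-0.005,0.009,-0.243],[0,0,-0.007]],[[-0.005,0.009,-0.243],[0,0,-0.007]],[[-0.005,0.009,-0.243],[0,0,-0.007]]]' --claw 0.093

```text
time: 3.15
tool_pos: [0.5247, 0.1058, 0.0153]
ee_rot: [3.137, -0.152, -0.001]
contact_force: [0.2, 0.2, 0.3]
opening: 0.999
```

```bash
python3 - <<'E'
from h import *
cam("wrist","w2"); im,K,T,s=cam("side")
cv2.imwrite("pics/s2.png",cv2.resize(im[130:290,150:360],None,fx=3.7,fy=3.7,interpolation=2)[:,:,::-1])
E
```

```text
(no output)
```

View pics/w2.png

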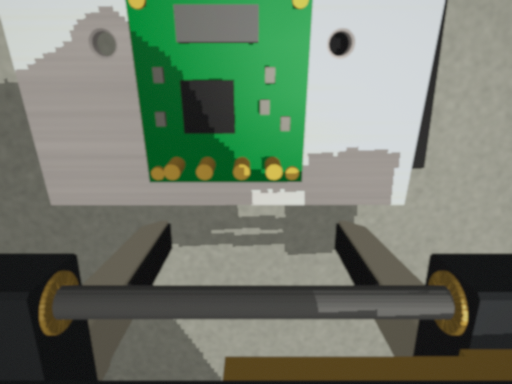

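View pics/s2.png

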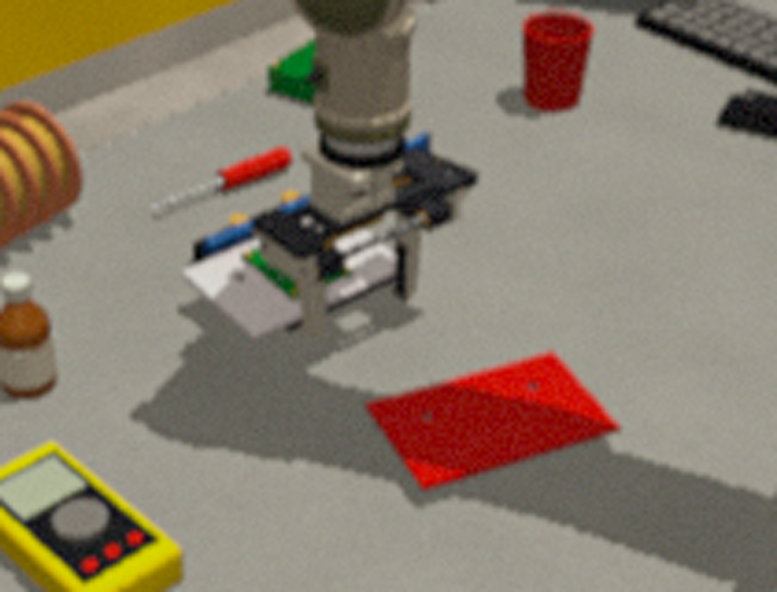

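Emit:
play_rows --increments '[[[0.006,-0.0005,0],[0,0,0.008]],[[0.011,-0.001,0],[0,0,0.008]],[[0.013,-0.0011,0],[0,0,0.008]],[[0.015,-0.0013,0],[0,0,0.008]],[[0.017,-0.0015,0],[0,0,0.008]],[[0.019,-0.0017,0],[0,0,0.008]],[[0.019,-0.0017,0],[0,0,0.008]],[[0.019,-0.0017,0],[0,0,0.008]]]'

```text
time: 4.05
tool_pos: [0.5444, 0.105, 0.0161]
ee_rot: [-3.138, 0.138, -0.002]
contact_force: [-1.1, -0.2, 0.8]
opening: 0.997
```

```bash
python3 - <<'E'
from h import *
im,K,T,s=cam("wrist","w3"); print(s["tool_pos"],s["ee_rot"],s["contact_force"],s["wrist_torque"])
E
```

```text
[0.54437456 0.10499254 0.01613093] [-3.13843772e+00  1.37983494e-01 -2.19161629e-03] [-1.12458267 -0.19047105  0.82344885] [ 0.06467112  0.48901455 -0.06430079]
```

View pics/w3.png

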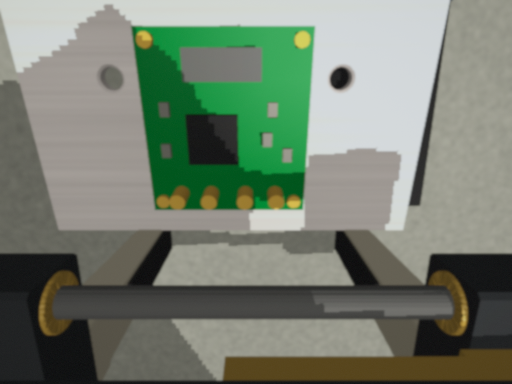

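Emit:
play_rows --increments '[[[0.0005,0,0],[0,0,0]],[[0.001,-0.0001,0],[0,0,0]],[[0.0015,-0.0001,0],[0,0,0]],[[0.002,-0.0002,0],[0,0,0]],[[0.002,-0.0002,0],[0,0,0]]]'

```text
time: 4.6
tool_pos: [0.5465, 0.1048, 0.0162]
ee_rot: [-3.138, 0.138, -0.002]
contact_force: [-3.1, -0.4, 1.8]
opening: 1.001
```

Emit:
play_rows --increments '[[[0.0005,0,0],[0,0,0]],[[0.001,-0.0001,0],[0,0,0]],[[0.0015,-0.0001,0],[0,0,0]],[[0.0015,-0.0001,0],[0,0,0]]]'

```text
time: 5.0
tool_pos: [0.5468, 0.1047, 0.0161]
ee_rot: [3.138, -0.137, -0.001]
contact_force: [-5.7, 1.2, 4.7]
opening: 1.007
```

```bash
python3 - <<'E'
from h import *
im,K,T,s=cam("wrist","w4"); im,K,T,s=cam("top"); 
cv2.imwrite("pics/t4.png",cv2.resize(im[135:215,180:320],None,fx=5.5,fy=5.5,interpolation=2)[:,:,::-1])
E
```

```text
(no output)
```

View pics/w4.png

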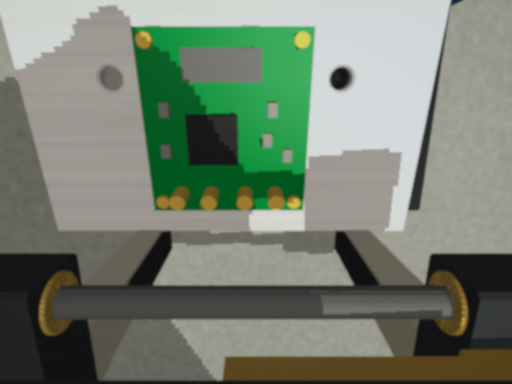

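Emit:
play_rows --increments '[[[-0.003,0.0003,0],[0,0,0]],[[-0.012,0.001,0],[0,0,0]],[[-0.03,0.003,0],[0,0,0]],[[-0.03,0.003,0.03],[0,0,0]],[[-0.03,0.003,0.08],[0,0,0]],[[-0.03,0.003,0.13],[0,0,0]],[[-0.03,0.003,0.16],[0,0,0]],[[-0.03,0.003,0.16],[0,0,0]]]'

```text
time: 5.9
tool_pos: [0.5191, 0.1083, 0.1803]
ee_rot: [-3.136, 0.138, -0.012]
contact_force: [0.1, 0.2, -0.2]
opening: 1.001
```

```bash
python3 - <<'E'
from h import *
im,K,T,s=cam("wrist","w5"); print(s["qpos"].round(3),s["tool_pos"],s["ee_rot"])
i=im[0:200,90:400];cv2.imwrite("pics/w5c.png",cv2.resize(i,None,fx=2.5,fy=2.5,interpolation=2)[:,:,::-1])
E
```

```text
[-0.269  0.417 -0.059  2.086  0.041  0.631 -2.016] [0.51908124 0.10827986 0.18030631] [-3.13603669  0.13811672 -0.0121749 ]
```

View pics/w5c.png

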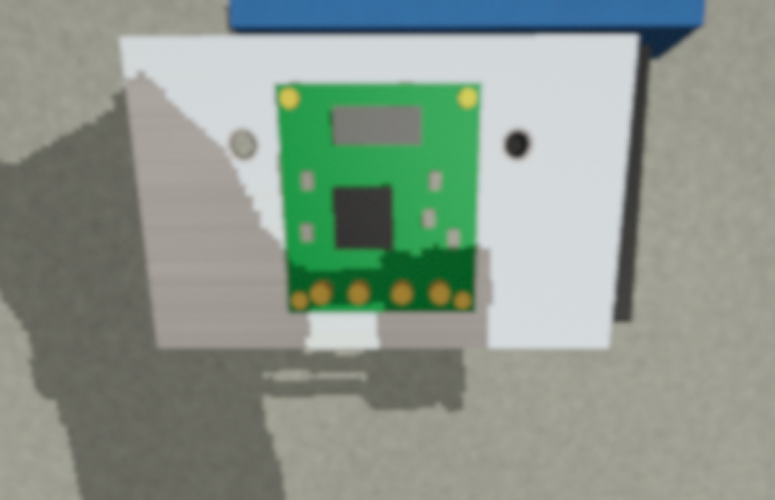

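```bash
python3 - <<'E'
from h import *
im,K,T,s=cam("wrist")
P=np.array([(120,37),(639,34),(609,348),(157,348)])/2.5+[90,0]
O=np.array([.6064,.0755]);y=np.radians(-5.07);a=np.array([np.cos(y),np.sin(y)]);n=np.array([-a[1],a[0]])
Q=np.array([ray(K,T,p,z)[0,:2]-O for p,z in zip(P,[.0415,.0415,.029,.029])])
print(1e3*np.c_[Q@a,Q@n])
c=np.array([(243,144),(517,144)])/2.5+[90,0]
Q=ray(K,T,c,.037)[:,:2]-O;print(1e3*np.c_[Q@a,Q@n])
print(O+.139*n-np.array(s["tool_pos"][:2]))
E
```

```text
[[ 53.41241162 123.3845556 ]
 [ 54.35454313 -55.70319084]
 [-55.07614884 -55.93359928]
 [-55.18596255 123.60358778]]
[[ 19.48482042  83.67743692]
 [ 19.50794642 -15.55903371]]
[0.10064285 0.10593938]
```

```bash
python3 - <<'E'
from h import *
im,K,T,s=cam("wrist")
print(s["tool_pos"],s["ee_rot"])
O=np.array([.6064,.0755]);y=np.radians(-5.07);a=np.array([np.cos(y),np.sin(y)]);n=np.array([-a[1],a[0]])
for p,z in [((632,321),.024),((649,45),.024),((703,24),.05),((230,26),.05)]:
    q=ray(K,T,np.array(p)/2.5+[90,0],z)[0,:2]-O; print(p,1e3*q@a,1e3*q@n)
E
```

```text
[0.51710302 0.10780376 0.17663112] [-3.13804117e+00  1.37646843e-01 -3.06259817e-03]
(632, 321) -46.136113015580634 -65.65984620954683
(649, 45) 53.023553311815256 -64.15004768529771
(703, 24) 53.696551684529574 -74.40839116174612
(230, 26) 53.026884607213304 82.64001902393504
```

```bash
python3 - <<'E'
from h import *
im,K,T,s=cam("top")
print(ray(K,T,(143,161),.1),ray(K,T,(113,222),.04),ray(K,T,(127,200),.04))
E
```

```text
[[0.66365498 0.35293441 0.1       ]] [[0.48238147 0.45451264 0.04      ]] [[0.55106146 0.4145792  0.04      ]]
```

Emit:
play_rows --increments '[[[0.03,0.03,0.005],[0,0,0.14]],[[0.06,0.06,0.005],[0,0,0.28]],[[0.09,0.09,0.005],[0,0,0.42]],[[0.102,0.106,0.005],[0,0,0.56]],[[0.102,0.106,0.005],[0,0,0.7]],[[0.102,0.106,0.005],[0,0,0.84]],[[0.102,0.106,0.005],[0,0,0.98]],[[0.102,0.106,0.005],[0,0,1.12]],[[0.102,0.106,0.005],[0,0,1.26]],[[0.102,0.106,0.005],[0,0,1.4]],[[0.102,0.106,0.005],[0,0,1.54]],[[0.102,0.106,0.005],[0,0,1.57]],[[0.102,0.106,0.005],[0,0,1.57]],[[0.102,0.106,0.005],[0,0,1.57]],[[0.102,0.106,0.005],[0,0,1.57]]]' --claw 0.06

```text
time: 7.6
tool_pos: [0.6181, 0.2137, 0.1798]
ee_rot: [2.318, 2.118, -0.002]
contact_force: [1.1, 0.5, -0.0]
opening: 0.646
```

```bash
python3 - <<'E'
from h import *
im,K,T,s=cam("wrist","w6"); print(s["tool_pos"],s["ee_rot"],s["qpos"].round(2),s["opening"])
E
```

```text
[0.61809538 0.21369858 0.17975328] [ 2.31816967e+00  2.11820334e+00 -1.57307060e-03] [-0.1   0.6  -0.49  1.79  0.36  0.85 -0.85] 0.645640857191033
```

View pics/w6.png

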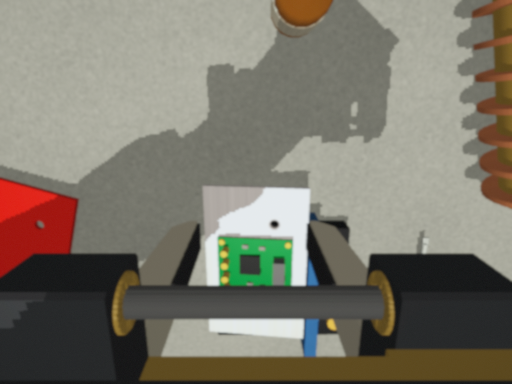

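```bash
python3 - <<'E'
from h import *
im,K,T,s=cam("wrist")
O=np.array([.6064,.0755]);y=np.radians(-5.07);a=np.array([np.cos(y),np.sin(y)]);n=np.array([-a[1],a[0]])
for p,z in [((204,186),.029),((309,188),.0415),((274,224),.037)]:
    q=ray(K,T,p,z)[0,:2]-O; print(p,1e3*q@a,1e3*q@n)
q=s["tool_pos"][:2]-O;print(q@a,q@n, proj(K,T,[[*s["tool_pos"][:2],.035]]))
E
```

```text
(204, 186) -51.54677514533206 124.27718749806584
(309, 188) 55.42911245639179 125.60364831599087
(274, 224) 21.386231437458775 84.99738144468571
-0.0005788045539939855 0.13875543602496507 [[253.00785195 173.75461768]]
```

Emit:
play_rows --increments '[[[0.001,0.01,-0.03],[0,0,0]],[[0.001,0.01,-0.07],[0,0,0]],[[0.001,0.01,-0.11],[0,0,0]],[[0.001,0.01,-0.14],[0,0,0]],[[0.001,0.01,-0.16],[0,0,0]],[[0.001,0.01,-0.163],[0,0,0]],[[0.001,0.01,-0.163],[0,0,0]]]'

```text
time: 8.4
tool_pos: [0.619, 0.224, 0.017]
ee_rot: [2.317, 2.119, -0.002]
contact_force: [-0.3, -0.5, 0.3]
opening: 0.644
```

```bash
python3 - <<'E'
from h import *
im,K,T,s=cam("wrist","w7"); print(s["tool_pos"],s["ee_rot"],s["contact_force"])
E
```

```text
[0.6190377  0.2240004  0.01696035] [ 2.31723218e+00  2.11914694e+00 -1.85927010e-03] [-0.28051135 -0.49003034  0.26963378]
```

View pics/w7.png

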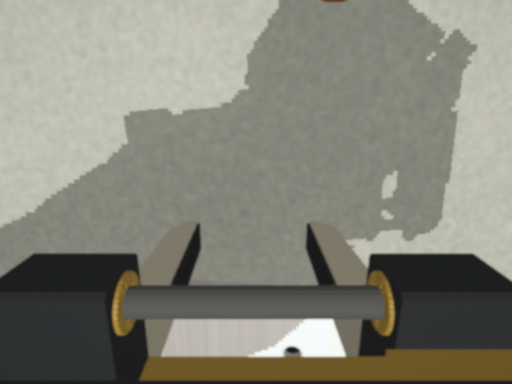

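Emit:
play_rows --increments '[[[-0.0007,-0.008,0],[0,0,0]],[[-0.0011,-0.012,0],[0,0,0]],[[-0.0013,-0.015,0],[0,0,0]],[[-0.0016,-0.018,0],[0,0,0]],[[-0.0019,-0.021,0],[0,0,0]],[[-0.0021,-0.024,0],[0,0,0]],[[-0.0021,-0.024,0],[0,0,0]]]'

```text
time: 9.15
tool_pos: [0.6174, 0.1994, 0.0178]
ee_rot: [2.317, 2.118, -0.001]
contact_force: [-0.8, -0.1, 0.6]
opening: 0.642
```

```bash
python3 - <<'E'
from h import *
im,K,T,s=cam("wrist","w8"); print(s["tool_pos"],s["ee_rot"],s["contact_force"])
im,K,T,s=cam("top"); a=im[140:210,180:270]
im2,K,T,s=cam("side");b=im2[165:235,180:270]
cv2.imwrite("pics/ts8.png",cv2.resize(np.hstack([a,b]),None,fx=4.4,fy=4.4,interpolation=2)[:,:,::-1])
E
```

```text
[0.61743121 0.19941921 0.01778248] [ 2.31722523e+00  2.11800223e+00 -6.17928380e-04] [-0.78820537 -0.12825555  0.62416263]
```

View pics/ts8.png

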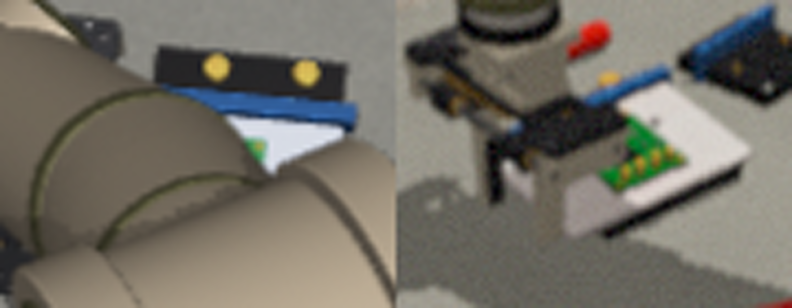

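View pics/w8.png

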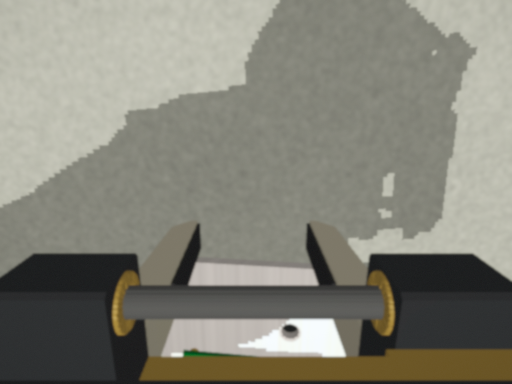

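Emit:
play_rows --increments '[[[-0.0002,-0.002,0],[0,0,0]],[[-0.0004,-0.004,0],[0,0,0]],[[-0.0005,-0.006,0],[0,0,0]],[[-0.0007,-0.008,0],[0,0,0]],[[-0.0007,-0.008,0],[0,0,0]]]'

```text
time: 9.8
tool_pos: [0.6165, 0.1911, 0.0176]
ee_rot: [2.317, 2.118, -0.002]
contact_force: [-0.8, 0.3, 0.1]
opening: 0.644
```

```bash
python3 - <<'E'
from h import *
im,K,T,s=cam("wrist"); print(s["tool_pos"],s["ee_rot"],s["contact_force"],s["wrist_torque"])
im2,_,_,_=cam("side");b=im2[165:235,180:270]
cv2.imwrite("pics/ts9.png",np.hstack([cv2.resize(im[200:384,120:400],None,fx=1.5,fy=1.5),cv2.resize(b,(355,276),interpolation=2)])[:,:,::-1])
E
```

```text
[0.61654453 0.19105692 0.01757956] [ 2.31724679e+00  2.11777509e+00 -1.92488031e-03] [-0.79411721  0.254752    0.09732206] [ 0.04779418 -0.0596832  -0.00568292]
```

View pics/ts9.png

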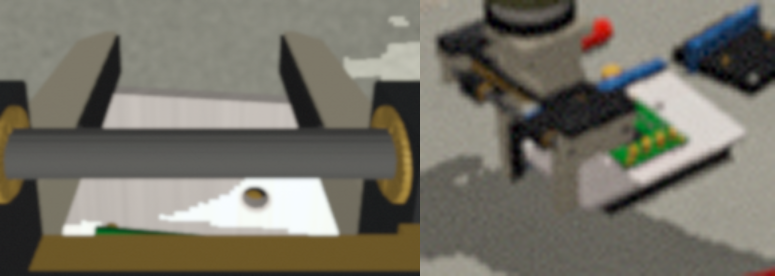

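Emit:
play_rows --increments '[[[-0.0002,-0.002,0],[0,0,0]],[[-0.0004,-0.004,0],[0,0,0]],[[-0.0005,-0.006,0],[0,0,0]],[[-0.0007,-0.008,0],[0,0,0]],[[-0.0007,-0.008,0],[0,0,0]]]'

```text
time: 10.4
tool_pos: [0.6159, 0.182, 0.0175]
ee_rot: [2.317, 2.117, -0.003]
contact_force: [-0.3, 0.4, 0.9]
opening: 0.641
```

```bash
cat > look.py <<'E'
from h import *; import sys
im,K,T,s=cam("wrist"); print(s["time"],s["tool_pos"],s["ee_rot"],s["contact_force"],s["wrist_torque"])
im2,_,_,_=cam("side");b=im2[165:235,180:270]
cv2.imwrite(f"pics/{sys.argv[1]}.png",np.hstack([cv2.resize(im[200:384,120:400],None,fx=1.5,fy=1.5),cv2.resize(b,(355,276),interpolation=2)])[:,:,::-1])
E
python3 look.py ts10
```

```text
10.4 [0.61591064 0.182041   0.01745893] [ 2.31733258  2.11663036 -0.00342242] [-0.33336829  0.3695818   0.94695846] [-0.10548925 -0.07697375 -0.01336869]
```

View pics/ts10.png

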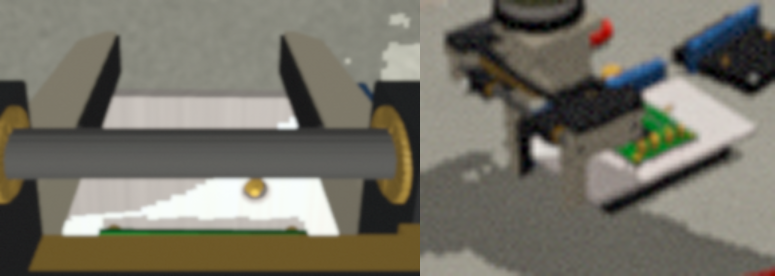

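```bash
python3 - <<'E'
from h import *
im,K,T,s=cam("wrist")
a=cv2.resize(im[255:384,180:360],None,fx=3,fy=3,interpolation=2)
im2,K2,T2,_=cam("side");b=cv2.resize(im2[180:225,200:275],None,fx=8,fy=8,interpolation=2)
cv2.imwrite("pics/z10.png",a[:,:,::-1]);cv2.imwrite("pics/z10s.png",b[:,:,::-1])
O=np.array([.6064,.0755]);y=np.radians(-5.07);A=np.array([np.cos(y),np.sin(y)]);n=np.array([-A[1],A[0]])
for z in(.03,.037):
  q=ray(K,T,(289.3,324.7),z)[0,:2]-O;print(q@A,q@n)
E
```

```text
0.020861216867125273 0.05608334309441174
0.019914151053531885 0.06186799743329406
```

View pics/z10.png

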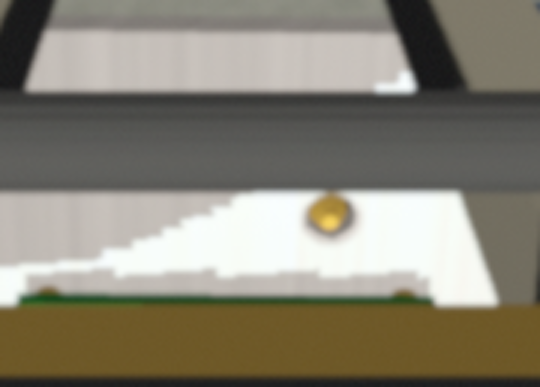

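View pics/z10s.png

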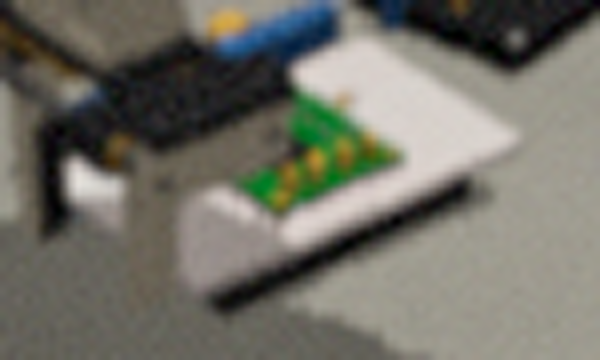

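Emit:
play_rows --increments '[[[0,-0.0005,0],[0,0,0]],[[-0.0001,-0.001,0],[0,0,0]],[[-0.0001,-0.0015,0],[0,0,0]],[[-0.0001,-0.0015,0],[0,0,0]]]'

```text
time: 11.0
tool_pos: [0.6158, 0.1813, 0.0175]
ee_rot: [2.317, 2.117, -0.002]
contact_force: [-0.2, 0.4, -0.2]
opening: 0.64
```

```bash
python3 look.py ts11
```

```text
11.0 [0.61584015 0.18126003 0.01750952] [ 2.3170998   2.1174031  -0.00248249] [-0.19612247  0.35765469 -0.24006964] [ 0.02085214 -0.05949843 -0.01293873]
```

View pics/ts11.png

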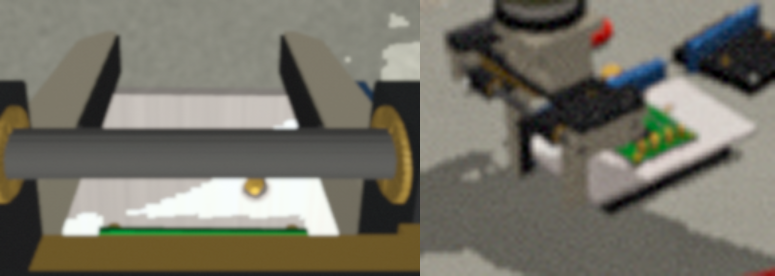

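Emit:
play_rows --increments '[[[0.0004,0.005,0],[0,0,0]],[[0.0013,0.015,0],[0,0,0]],[[0.003,0.035,0],[0,0,0]],[[0.005,0.055,0.01],[0,0,0]],[[0.005,0.055,0.05],[0,0,0]],[[0.005,0.055,0.1],[0,0,0]],[[0.005,0.055,0.13],[0,0,0]],[[0.005,0.055,0.13],[0,0,0]],[[0.005,0.055,0.13],[0,0,0]],[[0.005,0.055,0.13],[0,0,0]]]'

```text
time: 12.1
tool_pos: [0.6201, 0.237, 0.1463]
ee_rot: [2.317, 2.119, -0.005]
contact_force: [0.4, 0.6, -0.5]
opening: 0.646
```

```bash
python3 - <<'E'
from h import *
im,K,T,s=cam("wrist","w12");print(s["tool_pos"],s["contact_force"])
im2,K2,T2,_=cam("side");b=cv2.resize(im2[170:235,190:285],None,fx=8,fy=8,interpolation=2)
cv2.imwrite("pics/s12.png",b[:,:,::-1])
E
```

```text
[0.62007851 0.23696347 0.14634188] [ 0.41029193  0.60973036 -0.54337036]
```

View pics/w12.png

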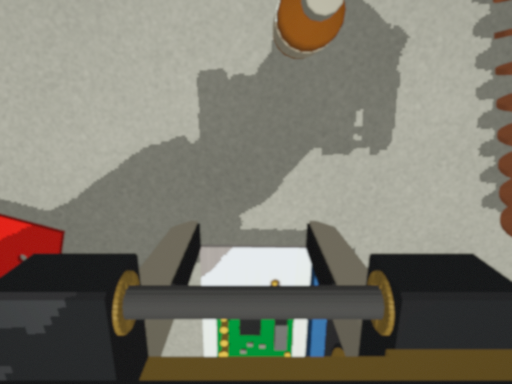

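View pics/s12.png

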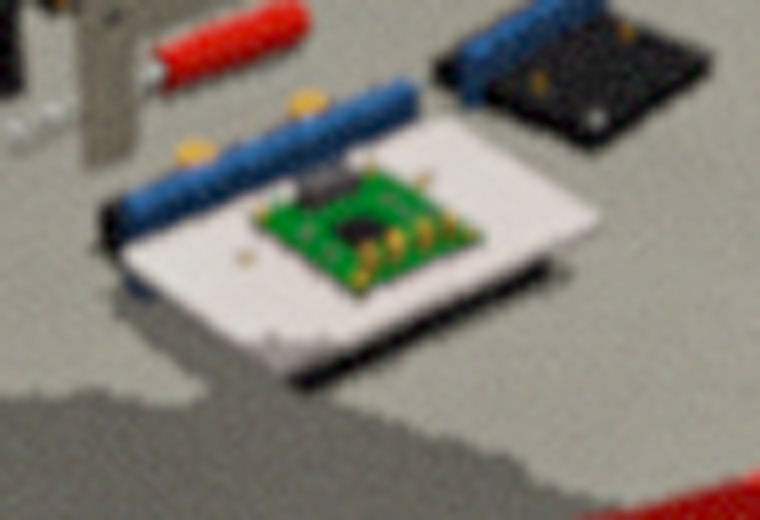

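Both pins show brass in the holes. I'll check that the plate is seated from the near side with the arm clear.

Emit:
play_rows --increments '[[[0,0,0.05],[0,0,-0.14]],[[-0.03,0.0,0.06],[0,0,-0.28]],[[-0.07,-0.02,0.06],[0,0,-0.42]],[[-0.1,-0.05,0.06],[0,0,-0.56]],[[-0.1,-0.08,0.06],[0,0,-0.7]],[[-0.1,-0.12,0.06],[0,0,-0.84]],[[-0.1,-0.15,0.06],[0,0,-0.98]],[[-0.1,-0.157,0.06],[0,0,-1.12]],[[-0.1,-0.157,0.06],[0,0,-1.26]],[[-0.1,-0.157,0.06],[0,0,-1.4]],[[-0.1,-0.157,0.06],[0,0,-1.54]],[[-0.1,-0.157,0.06],[0,0,-1.57]],[[-0.1,-0.157,0.06],[0,0,-1.57]],[[-0.1,-0.157,0.06],[0,0,-1.57]],[[-0.1,-0.157,0.06],[0,0,-1.57]],[[-0.1,-0.157,0.06],[0,0,-1.57]]]'

```text
time: 13.8
tool_pos: [0.5201, 0.0794, 0.206]
ee_rot: [-3.137, 0.138, 0.006]
contact_force: [0.4, -0.5, -0.2]
opening: 0.644
```

```bash
python3 - <<'E'
from h import *
im,K,T,s=cam("wrist","w13");print(s["time"],s["tool_pos"],s["ee_rot"],s["qpos"].round(2))
i=im[0:170,120:390];cv2.imwrite("pics/w13c.png",cv2.resize(i,None,fx=2.9,fy=2.9,interpolation=2)[:,:,::-1])
E
```

```text
13.8 [0.52010936 0.07944326 0.20595435] [-3.13716674  0.13760979  0.00605891] [-0.19  0.38 -0.1   2.06  0.05  0.71 -1.97]
```

View pics/w13c.png

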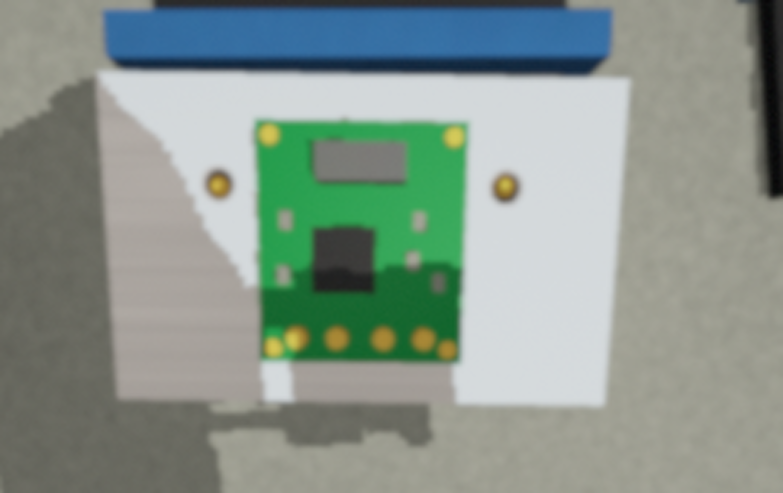

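```bash
python3 - <<'E'
from h import *; from pts import report
im,K,T,s=cam("wrist")
g=lambda L:[(np.array(p)/2.9+[120,0]) for p in L]
F=g([(104,9),(611,9),(611,57),(104,55)]);P=g([(98,72),(630,78),(605,406),(117,400)])
for zs in([.03]*4,[.0415,.0415,.029,.029]):
    report(K,T,ray,F,P,zs)
    Q=np.array([ray(K,T,p,z)[0] for p,z in zip(P,zs)]);print("far w",np.linalg.norm(Q[0]-Q[1]),"near w",np.linalg.norm(Q[2]-Q[3]))
E
```

```text
fence len 0.15937084538798374 yaw -5.169680578409064 O [0.6074 0.0802]
corners fx mm [[55.5, 88.2], [54.0, -91.4], [-56.7, -90.5], [-54.9, 90.5]]
plate yaw -5.699286800336754 size 0.18036592066184573 0.11051236948815348 centre fx -0.5333830377966531 -0.7951188283946895
world corners [[0.6706, 0.1631, 0.03], [0.6529, -0.0157, 0.03], [0.5428, -0.0049, 0.03], [0.5609, 0.1753, 0.03]]
far w 0.1796638503585066 near w 0.18106811646954843
fence len 0.15937084538798374 yaw -5.169680578409064 O [0.6074 0.0802]
corners fx mm [[53.3, 85.0], [51.8, -88.7], [-56.8, -90.8], [-55.0, 90.8]]
plate yaw -5.700172968052198 size 0.17761245455455305 0.10918250788351196 centre fx -1.6924573764596156 -0.9113582079974278
world corners [[0.6681, 0.16, 0.0415], [0.651, -0.0128, 0.0415], [0.5426, -0.0051, 0.029], [0.5608, 0.1756, 0.029]]
far w 0.1736279531947694 near w 0.18159707944242245
```

```bash
python3 - <<'E'
from h import *
im,K,T,s=cam("top","t14");o=cv2.imread("pics/top0.png")[:,:,::-1]
cv2.imwrite("pics/cmp.png",np.hstack([cv2.resize(x[90:260,90:330],None,fx=1.65,fy=1.65,interpolation=2) for x in(o,im)])[:,:,::-1])
E
```

```text
(no output)
```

View pics/cmp.png

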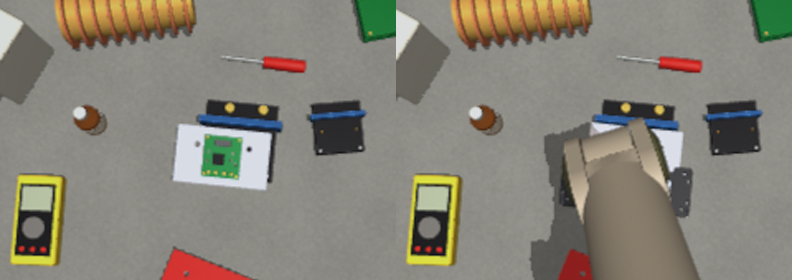

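The before/after top view shows nothing else has moved: the nuts, driver, flux bottle and meter are where they were. The hand is clear, so I'm handing in.

```bash
python3 -c "
from bench import arm
print(arm.read_state()['contact_force'],arm.read_state()['time']);print(arm.sign_off())"
```

```text
[-0.26311506 -1.20643794  1.208865  ] 13.95
the job is handed in; nothing more can be done
None
```

The plate is seated: both holes dropped over the pins and it lies flat on the base. I pushed it to the fence with both fingertips on its near edge. The readings there peaked at about 6 N. I then slid it about 30 mm to the right from its left edge until it dropped, and moved the hand clear. The job was handed in at about 14 s.

**Last checks:**
- **Pins:** the brass tips show in both holes.
- **Flatness:** the plate's outline fits a flat plate at the seated height, measuring 180 × 110.5 mm. The tilted starting pose does not fit.
- **Position:** the centre is within about 1 mm of its place.
- **Surroundings:** the nuts, driver, bottle and meter look unmoved in the top view. The cup and mouse were outside the compared crop, so I did not check them.

**Disagreements:**
- **Fixture position:** my first estimate was about 4 mm off sideways compared with later views. I worked relative to the fence and base edges instead.
- **Yaw:** the last view shows about 0.5° between plate and fence, which is within the hole clearance and measurement error.
- **Sideways push force:** my 1.5 mm nudge after the drop moved the fingers only about 0.8 mm and showed no force rise. Seating is therefore confirmed by the pictures only.

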